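Find the flywheel's counterweight and hold it down

TASK

The jigsaw flywheel in the two-bearing stand has a counterweight shut in under its cover plates, so one side of it is heavy though it looks like the rest; left alone it rolls towards heavy side down, but bearing drag stops it well short, on whichever side it came from. Turn the wheel well round by hand and feel or watch where it wants to go until you know where the heavy side is. Then grip the wheel, bring the heavy side straight down and finish while still holding it there, motionless, ready for the crank pin to be fitted, without disturbing the pliers, the copper foil roll or the solder spool.

Things in the scene. Friction and masses are not known exactly. Their poses are not given: they have to be found in the camera images.
- flywheel: upright iron disc 150 mm across, 22 mm thick, grey 108 mm cover plates, turning on the shaft (own x) without stops. Origin: its centre; own z points to the white stroke. Grip it across the rim's 22 mm, upper half; 40 mm free beside each face. Counterweight (0.36 to 0.5 kg, 45 mm from the shaft) at an unseen angle to the stroke, new each time, fast in the wheel.
- stroke (a point): outer end of the white paint stroke, 8 mm wide, over the flywheel's rim and down both faces; 75 mm from the shaft axis. It shows how the wheel is turned but says nothing about where the heavy side is.
- axle (a point): flywheel centre on the shaft axis, 105 mm above the worktop, fixed to the stand; own x along the level shaft (away from the robot, turned up to 20 degrees), z up. Let go, the wheel rolls slowly (1 to 2 s, no swinging past) towards heavy side down; drag of 0.08 N m stops it 20 to 32 degrees short, equal on both sides. Left nearer than that to straight down or straight up it stays put.
- stand: grey iron stand screwed to the worktop: bed 158 mm (own x, along the shaft) x 110 mm, 14 mm thick, origin under its middle. Two bearing blocks 62 mm either side of the middle, 22 mm thick, 43 mm wide, tops 127 mm up (grease nipples 131 mm); the 16 mm shaft ends 88 mm either side. At the start the wheel rests, or is rolling to rest, 20 degrees or more off heavy side down.
- pliers: pliers with red grips, 174 x 56 x 14 mm, lying flat on the worktop; not to be disturbed. Origin under the middle.
- foil_roll: roll of copper foil tape, 72 mm across, 10 mm high, lying flat; not to be disturbed. Origin under the middle.
- spool: small grey spool of solder wire, 51 x 61 x 38 mm, standing; not to be disturbed. Origin under the middle.

How it is judged:
By the outcome, as a careful person would: the job done as asked, in the order asked, and still so for the second after the job is handed in, while the arm keeps its last pose, push and grip.
It also fails if it takes over 58 s, if anything falls off the work surface, if the arm or the gripper's body presses on something with over 40 N, if the wrist force passes 120 N, or if a joint passes its speed limit or range.

ROBOT

A 6-joint arm with a two-finger parallel gripper is mounted at the origin on a cart in front of the work surface, level with it; the furniture and walls round the work are solid. World frame = base frame: x ahead of the robot, y to its left, z up, the work surface at z = 0. Lengths are in mm, angles in rad, forces in N, time in s.
With the tool pointing down it reaches from about 275 to 775 mm from the base axis. Payload 14.6 kg.
Tool frame: the origin (TCP) lies midway between the tips of the shut fingers; the grasp point (between the pads) lies 19 mm behind it (ctrl.grasp_offset is the distance from the TCP to the grasp point, in mm); z points along the fingers, y is the direction in which the jaws open and shut (so a half turn about z gives the same grasp; the last joint's range is limited). The gripper opens to 85 mm and grips with 20 to 120 N. Pads are 22 mm wide; open, the fingers measure 114 mm over their backs; the gripper's body (76 mm by 85 mm) begins 54 mm behind the grasp point. The pads swing forward as they close: fully open they stand 13 mm farther back than shut.
Start: joints at [-1.497, 0.263, -0.048, 1.259, 0, 1.415], TCP at [119.068, -511.323, 196.478] pointing down, gripper open.
Joint ranges: [-2.65, 2.65], [-0.89, 1.7], [-1.18, 1.37], [-2.13, 2.11], [-1.35, 1.29], [-3.14, 3.14]. Speed limits (rad/s): [1.89, 1.89, 2.57, 2.79, 3.14, 3.14].

INTERFACE

Orientations are given as a unit quaternion [x, y, z, w].
In Python, from station import observe, snapshot, ctrl gives the robot as it stands.
- The arm moves only by the tool apply_moves, never from a script. Its argument "motion" is a list of rows, each a list of 6 numbers: the shift along the tool's x, y, z in units of 40 mm (1.0 is 40 mm), then the turn, a rotation vector about the tool's x, y, z in units of 5 degrees (1.0 is 5 degrees). A call has 1 to 12 rows; each row shifts and turns the commanded pose from where the row before left it, along the tool's axes as they then stand; what a row does not reach is not made up. A row lasts 1/12 s, in which the tool goes at most 41.7 mm and 7.16 degrees, less where a joint would pass 70% of its speed; a pose out of reach is approached as far as the arm can. A call is refused whole if a number of a shift passes 1 or a number of a turn 1, either way. A call with a gripper value outside its range is refused whole. "hand" is the opening, from 0 (shut) to 1 (fully open), set as the call begins (left out, the last holds). The fingers move at their own pace and stop on an object; "grip_force" is the grip in N (left out, the last holds). Time passes only in rows, so rows that do not move let the fingers close. It gives the time, the measured TCP pose, the force and the opening at its end, in the units of the state.
- observe(): the state, without advancing time (a new reading comes with each control period).
- snapshot(name): name is "scene" or "top" or "wrist"; returns a dict with "pixels" (384x512x3 uint8, red, green, blue), "fx", "fy", "cx", "cy" (pixels), "pose" (4x4, takes a point from camera to world coordinates). Camera axes: x right, y down, z forward; pixel columns grow to the right and rows downward; lengths in mm; the calibration is good to about 2 mm. A picture is of the moment at which its call begins. There is no depth.
- ctrl.hand_in(): hands the job in, once; it reports no verdict.
The state is a dict: "time": time; "joint_positions": joint angles; "qd": joint speeds; "joint_torque": joint torques, N m; "eef_pos": TCP position; "ee_rot": TCP orientation; "wrist_force": force on the tool from outside, world axes, zero at the start; "torque": the same for the moment, N m; "opening": finger opening in mm.
Only numpy, scipy, OpenCV 4.12 (cv2) and the standard library are available. Lean on these libraries where they do the work, as an engineer would, in place of code of your own. Each camera call takes 0.05 s, during which the arm holds its last target. There are 200 camera calls.

## Working session

There is one attempt and no reset: what is moved stays moved. The work goes in short steps, Python scripts to look and compute and a tool call to move; the robot and the scene stay as the last step left them, time stands still between calls to the robot, and variables do not carry over. Pictures are saved under pics/ and viewed, about 8 in all and at most 12, crops included, and the job is handed in when it is done.

Besides the shell and the picture viewer there is one more tool, called after ">>>" as name(argument=value, ...), one argument or row to a line, values as JSON. apply_moves: Moves the arm, as the interface text tells. Its arguments: {"type":"object","properties":{"motion":{"type":"array","items":{"type":"array","items":{"type":"number"}}},"hand":{"type":"number"},"grip_force":{"type":"number"}},"required":["motion"]}

```bash
ls; mkdir -p pics; python3 - <<'E'
from station import observe, snapshot, ctrl
import cv2,numpy as np
o=observe();print({k:np.round(v,3).tolist() for k,v in o.items()})
ims=[]
for n in ("scene","top","wrist"):
    s=snapshot(n);cv2.imwrite(f"pics/{n}0.png",s["pixels"][:,:,::-1])
    print(n,s["fx"],s["fy"],s["cx"],s["cy"],np.round(s["pose"],4).tolist())
    np.savez(f"{n}0.npz",**s)
    ims.append(s["pixels"][:,:,::-1])
a=np.hstack(ims[:2]);cv2.imwrite("pics/a0.png",cv2.resize(np.vstack(ims[:2]),(800,1200))[:1200]) 
print(observe()["time"])
E
```

```text
pics
{'time': 0.0, 'joint_positions': [-1.497, 0.264, -0.049, 1.259, -0.0, 1.416], 'qd': [0.001, -0.0, -0.0, -0.001, 0.0, 0.001], 'joint_torque': [0.003, -63.763, 38.457, 0.014, 0.0, 0.0], 'eef_pos': [119.047, -511.005, 196.03], 'ee_rot': [0.993, 0.114, 0.0, -0.001], 'wrist_force': [-0.485, -0.186, -0.391], 'torque': [0.006, 0.039, 0.018], 'opening': 85.604}
scene 356.88060451380375 356.88060451380375 254.39184061469624 195.9915238485485 [[-0.7809, -0.4386, 0.4448, 72.3656], [-0.6245, 0.5308, -0.5729, 506.0066], [0.0152, -0.7252, -0.6884, 804.8843], [0.0, 0.0, 0.0, 1.0]]
top 391.08558260831245 391.08558260831245 263.8049841816311 188.2503055720882 [[0.0189, -0.9968, 0.0778, 428.327], [-0.9996, -0.0206, -0.0207, -30.412], [0.0222, -0.0774, -0.9968, 982.1398], [0.0, 0.0, 0.0, 1.0]]
wrist 292.12352778010677 292.12352778010677 259.2579334743955 195.33270122754894 [[0.226, -0.9324, -0.2822, 190.5955], [-0.9741, -0.2168, -0.0638, -495.3366], [-0.0017, 0.2893, -0.9572, 374.2059], [0.0, 0.0, 0.0, 1.0]]
0.15
```

View pics/scene0.png

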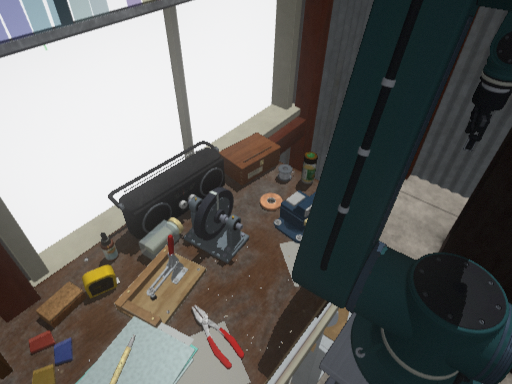

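View pics/top0.png

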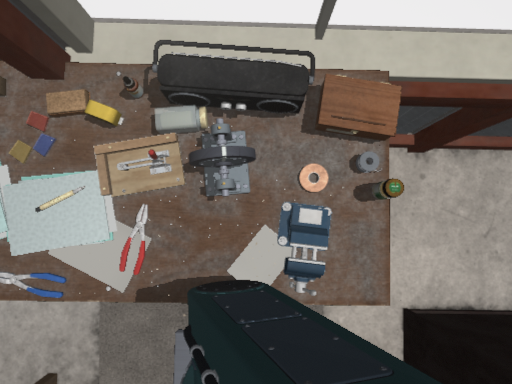

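Scene view: the flywheel is at about (213,215). Top view: the wheel is at (222,155), pliers at (135,240), foil at (314,178), spool at (369,161) and a vise at (305,235). I'll enlarge the wheel.

```bash
python3 - <<'E'
import cv2,numpy as np
a=cv2.imread("pics/scene0.png")[170:270,160:260];b=cv2.imread("pics/top0.png")[105:205,170:270]
c=np.hstack([cv2.resize(i,(400,400),interpolation=cv2.INTER_CUBIC) for i in (a,b)])
cv2.imwrite("pics/c0.png",c)
E
```

```text
(no output)
```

View pics/c0.png

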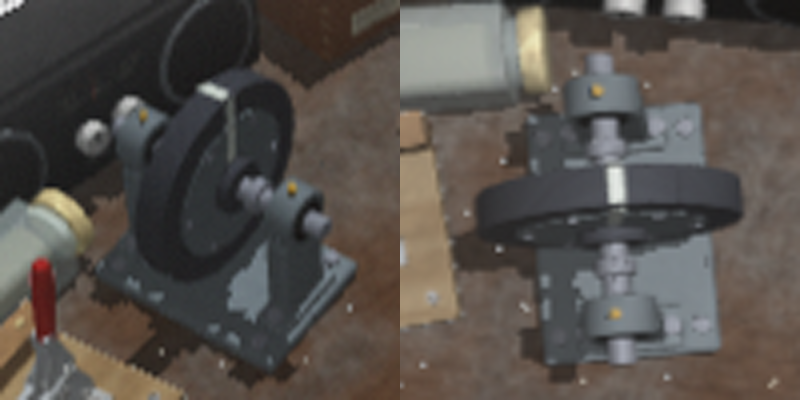

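The stroke stands near the top of the wheel, at scene (213,192) and top (224,151). The nipples are at scene (195.5,199) and (233,217), and at top (219,127.5) and (224,183). Next I'll triangulate these and write a stroke-angle reader.

```bash
cat > h.py <<'E'
import numpy as np,cv2
from scipy.optimize import least_squares
def proj(s,P):
    T=np.linalg.inv(s["pose"]);p=np.atleast_2d(P)@T[:3,:3].T+T[:3,3]
    return np.c_[s["fx"]*p[:,0]/p[:,2]+s["cx"],s["fy"]*p[:,1]/p[:,2]+s["cy"]]
def tri(obs):
    f=lambda X:np.concatenate([proj(s,X)[0]-uv for s,uv in obs])
    r=least_squares(f,[450,80,100]);return r.x,np.abs(r.fun).max()
def onplane(s,uv,z):
    d=s["pose"][:3,:3]@[(uv[0]-s["cx"])/s["fx"],(uv[1]-s["cy"])/s["fy"],1];o=s["pose"][:3,3]
    return o+d*(z-o[2])/d[2]
def frame(yaw): # columns: x shaft, y left, z up
    c,s=np.cos(yaw),np.sin(yaw);return np.array([[c,-s,0],[s,c,0],[0,0,1.]])
def stroke(s,C,yaw,angs=np.arange(-180,180,1.)):
    """white-ness by wheel angle a: own z dir = (0,-sin a,cos a) (turn about +x); near-face band r 60..73 and rim"""
    g=s["pixels"].astype(float).min(2);F=frame(yaw);cam=F.T@(s["pose"][:3,3]-C);out=[]
    for a in angs:
        v=[];t=np.radians(a);d=np.array([0,-np.sin(t),np.cos(t)])
        P=[d*75+np.array([x,0,0]) for x in np.arange(-9,10,3)] if d@(cam-75*d)>15 else []
        P+= [d*r+np.array([-11*1.,0,0]) for r in range(58,74,3)]
        p=proj(s,np.array(P)@F.T+C)
        v=cv2.remap(g.astype(np.float32),p[:,0].astype(np.float32)[None],p[:,1].astype(np.float32)[None],cv2.INTER_LINEAR)
        out.append(np.sort(v.ravel())[len(P)//4:].mean())
    return angs,np.array(out)
def peak(a,o):
    i=o.argmax();sel=np.abs((a-a[i]+180)%360-180)<8
    w=np.clip(o[sel]-np.median(o)-.4*(o[i]-np.median(o)),0,None);d=(a[sel]-a[i]+180)%360-180
    return a[i]+(w*d).sum()/w.sum(),o[i],np.median(o)
E
python3 - <<'E'
from h import *
S=np.load("scene0.npz");T=np.load("top0.npz")
N=[]
for n,su,tu in (("far nip",(195.5,198.75),(219.25,127.5)),("near nip",(233,217),(223.75,183)),("near shaft end",(239.5,225.5),(225.75,195)),("stroke",(213,192),(224,151.5))):
    X,e=tri([(S,su),(T,tu)]);print(n,X.round(1),round(e,2));N.append(X)
d=N[0]-N[1];print(np.linalg.norm(d),np.degrees(np.arctan2(d[1],d[0])))
C=(N[0]+N[1])/2;C[2]=105;yaw=np.arctan2(d[1],d[0])
print("C",C)
far=onplane(T,(219.5,119.5),105);near=onplane(T,(225.75,195),105);print("shaft",far,near,(far+near)/2,np.degrees(np.arctan2(*(far-near)[1::-1])),np.linalg.norm(far-near))
for s in(S,T):print(peak(*stroke(s,C,yaw)))
for n,uv in (("plier",(143,208)),("plier",(125,270)),("foil",(314,178)),("spool",(369,161)),("vise",(305,235)),("bottle",(388,188)),("jar",(180,118))):print(n,onplane(T,uv,20).round())
E
```

```text
far nip [627.7  52.9 127. ] 0.15
near nip [504.3  39.5 127.1] 0.3
near shaft end [480.9  37.1 108.1] 0.78
stroke [567.6  38.1 176.4] 1.08
124.12832904335683 6.203550821495926
C [566.04648001  46.22732255 105.        ]
shaft [651.60356541  55.19613279 105.        ] [479.86421392  36.45981525 105.        ] [565.73388966  45.82797402 105.        ] 6.226196860862176 172.75837012165954
(np.float64(2.8563203185361727), np.float32(145.90791), np.float32(38.291115))
(np.float64(6.791180730551678), np.float32(175.8626), np.float32(55.839256))
plier [449. 244.  20.]
plier [299. 280.  20.]
foil [ 532. -174.   20.]
spool [ 577. -312.   20.]
vise [ 391. -153.   20.]
bottle [ 510. -359.   20.]
jar [675. 162.  20.]
```

Axle C is about (566, 46, 105) with the shaft yawed 6.2°. The nipple spacing of 124 mm matches the text. I'm swinging the arm over, raised a little.

>>> apply_moves(
  motion=[
    [0.916,-0.032,-0.1,0,0,-0.8],
    [0.916,-0.032,-0.1,0,0,-0.8],
    [0.916,-0.032,-0.1,0,0,-0.8],
    [0.916,-0.032,-0.1,0,0,-0.8],
    [0.916,-0.032,-0.1,0,0,-0.8],
    [0.916,-0.032,-0.1,0,0,-0.8],
    [0.916,-0.032,-0.1,0,0,-0.8],
    [0.916,-0.032,-0.1,0,0,-0.8],
    [0.916,-0.032,-0.1,0,0,-0.8],
    [0.916,-0.032,-0.1,0,0,-0.8],
    [0.916,-0.032,0,0,0,-0.8],
    [0.916,-0.032,0,0,0,-0.8],
  ],
  hand=0.6,
  grip_force=60,
)

```text
time: 1.15
eef_pos: [460.9, -252.1, 236.4]
ee_rot: [0.86, 0.51, 0.0, 0.0]
wrist_force: [1.0, -1.4, 0.1]
opening: 51.2
```

>>> apply_moves(
  motion=[
    [0.916,-0.032,0,0,0,-0.8],
    [0.916,-0.032,0,0,0,-0.8],
    [0.916,-0.032,0,0,0,-0.8],
    [0.916,-0.032,0,0,0,-0.8],
    [0.916,-0.032,0,0,0,-0.8],
    [0.916,-0.032,0,0,0,-0.8],
    [0.916,-0.032,0,0,0,-0.8],
    [0.916,-0.032,0,0,0,-0.8],
    [0.5,0.4,0,0,0,-0.6],
    [0,0.5,0,0,0,0],
    [0,0,0,0,0,0],
    [0,0,0,0,0,0],
  ],
)

```text
time: 2.15
eef_pos: [559.4, 52.1, 235.8]
ee_rot: [0.668, 0.744, -0.0, -0.0]
wrist_force: [-0.1, -0.9, 0.5]
opening: 51.3
```

```bash
cat >> h.py <<'E'
C=np.array([565.9,46.0,105.]);YAW=np.radians(6.2)
def look(names=("scene","top"),save=None):
    from station import observe,snapshot
    from scipy.spatial.transform import Rotation as R
    o=observe();r=R.from_quat(o["ee_rot"]).as_matrix();F=frame(YAW)
    print("t",round(o["time"],2),"tcp rel axle (shaft,left,up)",(F.T@(np.array(o["eef_pos"])-C)).round(1),"open",round(o["opening"],1),"F",np.round(o["wrist_force"],1),"M",np.round(o["torque"],2))
    print(" tool y in shaft frame",(F.T@r[:,1]).round(3),"z",(F.T@r[:,2]).round(3),"tilt deg",round(np.degrees(np.arctan2((F.T@r[:,2])[1],-(F.T@r[:,2])[2])),2),"q",np.round(o["joint_positions"],2))
    for n in names:
        s=snapshot(n);print(" ",n,"stroke",[round(float(v),1) for v in peak(*stroke(s,C,YAW))])
        if save:cv2.imwrite(f"pics/{save}_{n}.png",s["pixels"][:,:,::-1])
E
python3 -c "
from h import *
look(('scene','top','wrist'),save='b')"
```

```text
t 2.15 tcp rel axle (shaft,left,up) [ -5.8   6.7 130.8] open 51.3 F [-0.1 -0.9  0.5] M [-0.02  0.02  0.01]
 tool y in shaft frame [ 1.    -0.001 -0.001] z [-0.001  0.    -1.   ] tilt deg 0.01 q [-0.05  0.32  0.14  1.39 -0.    1.41]
  scene stroke [142.0, 108.7, 37.9]
  top stroke [37.7, 177.7, 57.9]
  wrist stroke [39.8, 204.4, 99.9]
```

```bash
python3 -c "
import cv2,numpy as np
a=cv2.imread('pics/b_scene.png')[130:290,130:290];b=cv2.imread('pics/b_wrist.png')
cv2.imwrite('pics/b_c.png',np.hstack([cv2.resize(a,(384,384)),cv2.resize(b,(416,384))]))"
```

```text
(no output)
```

View pics/b_c.png

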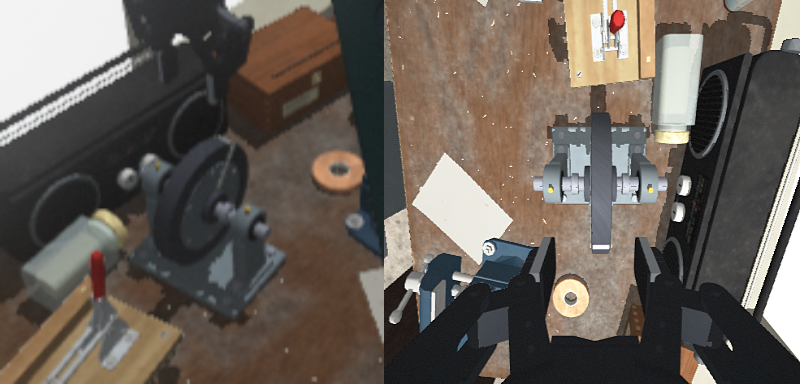

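The wheel rolled in the + direction (stroke towards the right) while the arm moved. I'll check whether it has stopped and sharpen the reader.

```bash
python3 - <<'E'
s=open('h.py').read()
s=s.replace('def look(names=("scene","top"),save=None):','def look(names=("scene","top"),save=None,lo=-180,hi=180):')
s=s.replace('peak(*stroke(s,C,YAW))','peak(*stroke(s,C,YAW,np.arange(lo,hi,1.)))')
open('h.py','w').write(s)
E
python3 -c "
from h import *
look(lo=0,hi=80)
look(('wrist','top'),lo=0,hi=80)"
```

```text
t 2.3 tcp rel axle (shaft,left,up) [ -6.7   6.  131.5] open 51.2 F [ 0.  -0.3 -0.2] M [ 0.01 -0.01  0.01]
 tool y in shaft frame [ 1.    -0.002 -0.   ] z [-0. -0. -1.] tilt deg -0.0 q [-0.05  0.32  0.14  1.39 -0.    1.41]
  scene stroke [39.4, 91.1, 50.4]
  top stroke [37.7, 177.7, 80.4]
t 2.4 tcp rel axle (shaft,left,up) [ -6.6   6.  131.7] open 51.4 F [-0.3 -0.4  0.5] M [-0.03 -0.01  0.02]
 tool y in shaft frame [ 1.    -0.002 -0.   ] z [-0.  0. -1.] tilt deg 0.0 q [-0.05  0.32  0.14  1.39  0.    1.41]
  wrist stroke [40.1, 204.2, 102.4]
  top stroke [37.8, 177.9, 80.6]
```

It's at rest at s1 ≈ 38–40° in all three cameras. Next I'll tilt to the left side to prepare a grip at −50°.

>>> apply_moves(
  motion=[
    [-0.15,0.16,0.15,0,0,0],
    [0.272,0,0.012,0,-1,0],
    [0.272,0,0.012,0,-1,0],
    [0.272,0,0.012,0,-1,0],
    [0.272,0,0.012,0,-1,0],
    [0.272,0,0.012,0,-1,0],
    [0.272,0,0.012,0,-1,0],
    [0.272,0,0.012,0,-1,0],
    [0.272,0,0.012,0,-1,0],
    [0.272,0,0.012,0,-1,0],
    [0.272,0,0.012,0,-1,0],
    [0,0,0,0,0,0],
  ],
)

```text
time: 3.5
eef_pos: [555.0, 143.2, 180.8]
ee_rot: [0.603, 0.675, -0.287, 0.315]
wrist_force: [-0.3, 0.8, -1.3]
opening: 51.0
```

```bash
python3 -c "
from h import *
look(('wrist',),save='d',lo=0,hi=80)"
```

```text
t 3.5 tcp rel axle (shaft,left,up) [-0.3 97.8 75.8] open 51.0 F [-0.3  0.8 -1.3] M [ 0.72  0.08 -0.03]
 tool y in shaft frame [ 1.     0.001 -0.008] z [-0.004 -0.771 -0.637] tilt deg -50.42 q [ 0.51  0.66  0.22  1.58 -0.79  2.15]
  wrist stroke [42.1, 68.2, 64.7]
```

View pics/d_wrist.png

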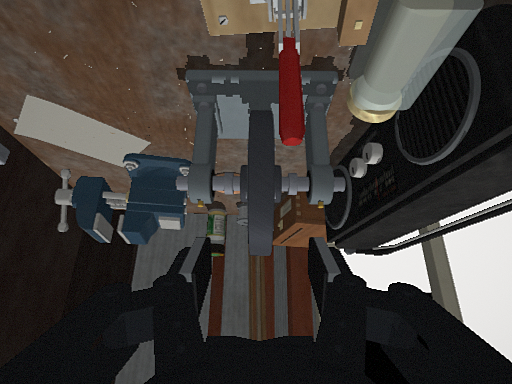

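The wheel (column ~259) is centred between the fingers and the way in is clear. I'll go in to R=50 and close.

>>> apply_moves(
  motion=[
    [0,0,0.6,0,0,0],
    [0,0,0.6,0,0,0],
    [0,0,0.6,0,0,0],
    [0,0,0.05,0,0,0],
    [0,0,0,0,0,0],
  ],
)

```text
time: 3.97
eef_pos: [562.0, 83.4, 138.9]
ee_rot: [0.607, 0.673, -0.282, 0.314]
wrist_force: [-0.1, 0.4, 0.2]
opening: 51.1
```

>>> apply_moves(
  motion=[
    [0,0,0,0,0,0],
    [0,0,0,0,0,0],
    [0,0,0,0,0,0],
    [0,0,0,0,0,0],
    [0,0,0,0,0,0],
    [0,0,0,0,0,0],
  ],
  hand=0,
)

```text
time: 4.47
eef_pos: [562.1, 85.4, 138.3]
ee_rot: [0.606, 0.674, -0.282, 0.314]
wrist_force: [-0.7, -0.2, 0.6]
opening: 0.2
```

```bash
python3 -c "
from h import *
look(lo=0,hi=80)"
```

```text
t 4.47 tcp rel axle (shaft,left,up) [ 0.5 39.6 33.3] open 0.2 F [-0.7 -0.2  0.6] M [ 0.68  0.13 -0.05]
 tool y in shaft frame [ 1.    -0.001  0.   ] z [-0.001 -0.766 -0.643] tilt deg -49.99 q [ 0.42  0.61  0.03  1.34 -0.82  2.04]
  scene stroke [70.8, 19.0, 18.3]
  top stroke [37.7, 156.8, 70.3]
```

The opening reads 0.2, so the grip missed. I'll look.

```bash
python3 -c "
from h import *
look(('scene','wrist'),save='e',lo=0,hi=80)
a=cv2.imread('pics/e_scene.png')[130:290,130:290];b=cv2.imread('pics/e_wrist.png')
cv2.imwrite('pics/e_c.png',np.hstack([cv2.resize(a,(400,400)),b[:,120:440][:, :].repeat(1,0) if 0 else cv2.resize(b[100:340,140:380],(400,400))]))"
```

```text
t 4.57 tcp rel axle (shaft,left,up) [ 0.4 39.5 33.3] open 0.2 F [-0.1 -0.2  0.8] M [0.69 0.13 0.03]
 tool y in shaft frame [ 1.    -0.001  0.   ] z [-0.001 -0.766 -0.643] tilt deg -50.0 q [ 0.42  0.61  0.03  1.34 -0.82  2.04]
  scene stroke [27.0, 19.3, 18.5]
  wrist stroke [51.3, 125.0, 85.9]
```

View pics/e_c.png

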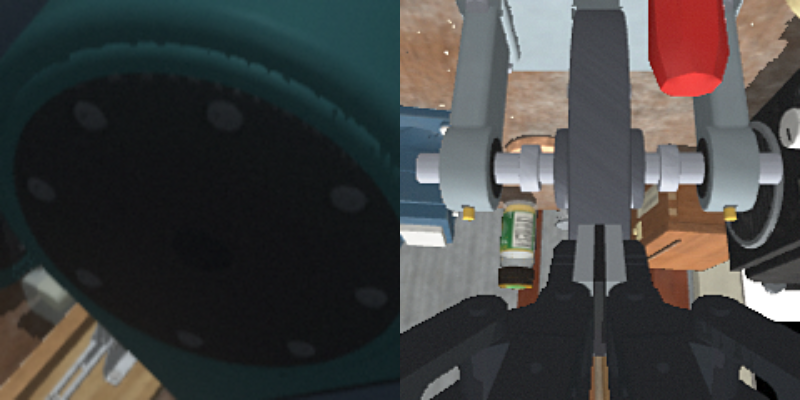

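```bash
python3 -c "
from h import *
from station import observe,snapshot
s=snapshot('wrist');o=observe();F=frame(YAW)
print('tcp px',proj(s,np.array(o['eef_pos'])))
print('cam in shaft frame',(F.T@(s['pose'][:3,3]-C)).round(1), (F.T@s['pose'][:3,:3]).round(2).tolist())
for a in range(-120,41,20):
    t=np.radians(a);d=np.array([0,-np.sin(t),np.cos(t)])
    print(a,[proj(s,F@(75*d+[x,0,0])+C)[0].round(0).tolist() for x in(-11,11)])
print(proj(s,C),proj(s,F@np.array([-88,0,0.])+C),proj(s,F@np.array([88,0,0.])+C),proj(s,F@np.array([-62,0,26.])+C),proj(s,F@np.array([62,0,26.])+C))
cv2.imwrite('pics/f.png',s['pixels'][:,:,::-1])
"
```

```text
tcp px [[260.27801076 223.60381013]]
cam in shaft frame [1.00e-01 2.22e+02 9.13e+01] [[1.0, -0.0, -0.0], [-0.0, -0.39, -0.92], [0.0, 0.92, -0.39]]
-120 [[243.0, 111.0], [276.0, 110.0]]
-100 [[241.0, 133.0], [278.0, 133.0]]
-80 [[240.0, 171.0], [279.0, 171.0]]
-60 [[240.0, 217.0], [279.0, 217.0]]
-40 [[241.0, 258.0], [278.0, 258.0]]
-20 [[243.0, 285.0], [277.0, 285.0]]
0 [[245.0, 296.0], [275.0, 296.0]]
20 [[246.0, 292.0], [273.0, 292.0]]
40 [[248.0, 279.0], [272.0, 279.0]]
[[259.70287753 199.47988685]] [[152.67508125 199.62610932]] [[366.88206456 199.33345754]] [[180.96071719 230.14138584]] [[338.60119053 229.95781548]]
```

View pics/f.png

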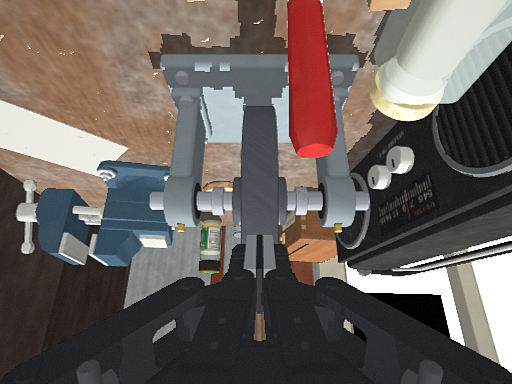

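```bash
python3 -c "
from h import *
from station import observe,snapshot
from scipy.spatial.transform import Rotation as R
s=snapshot('wrist');o=observe()
r=R.from_quat(o['ee_rot']).as_matrix();p=np.array(o['eef_pos'])
for z in (0,-5,-20,-40):
  print(z,[ (x,y,proj(s,p+r@[x,y,z])[0].round(0).tolist()) for x in(-11,11) for y in (0,-25.5)])
import cv2
for n in ('b','d','e'): 
  pass
a=cv2.imread('pics/d_wrist.png')[200:330,150:370];b=cv2.imread('pics/f.png')[170:300,150:370]
cv2.imwrite('pics/g.png',np.vstack([cv2.resize(i,(508,300),interpolation=cv2.INTER_CUBIC) for i in(a,b)]))
"
```

```text
0 [(-11, 0, [260.0, 239.0]), (-11, -25.5, [222.0, 239.0]), (11, 0, [260.0, 208.0]), (11, -25.5, [221.0, 208.0])]
-5 [(-11, 0, [260.0, 242.0]), (-11, -25.5, [221.0, 242.0]), (11, 0, [260.0, 210.0]), (11, -25.5, [220.0, 210.0])]
-20 [(-11, 0, [260.0, 253.0]), (-11, -25.5, [218.0, 254.0]), (11, 0, [260.0, 219.0]), (11, -25.5, [216.0, 219.0])]
-40 [(-11, 0, [261.0, 272.0]), (-11, -25.5, [213.0, 272.0]), (11, 0, [261.0, 234.0]), (11, -25.5, [211.0, 234.0])]
```

View pics/g.png

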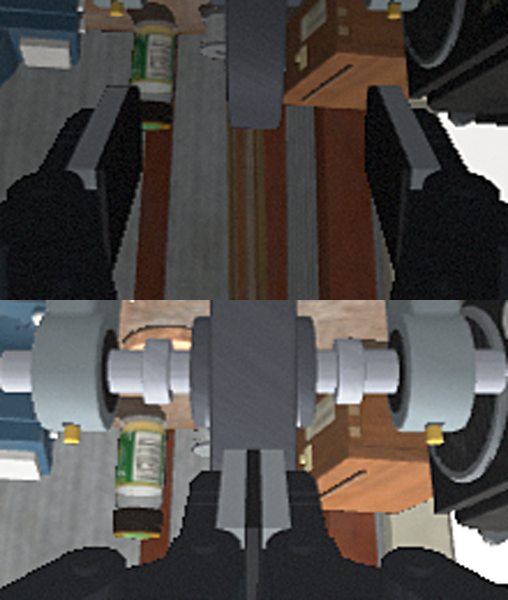

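```bash
python3 -c "
from h import *
from station import ctrl
print([a for a in dir(ctrl) if a[0]!='_'],ctrl.grasp_offset)
s=dict(np.load('scene0.npz'));F=frame(YAW)
for z in(0,20,40,60): print(z,[ (proj(s,np.array([559.4,52.1,235.8+z])+F@[y,x,0])[0].round(0)-130)*2.5 for y in(-25.5,25.5) for x in (-11,11)])
a=cv2.imread('pics/b_scene.png')[130:290,130:290]
cv2.imwrite('pics/h.png',cv2.resize(a[:110],(800,550),interpolation=cv2.INTER_CUBIC))
"
```

```text
['Unreachable', 'grasp_offset', 'hand_in'] 18.700000000000003
0 [array([230., 125.]), array([217.5, 137.5]), array([190. , 107.5]), array([175. , 117.5])]
20 [array([230., 110.]), array([215. , 122.5]), array([187.5,  90. ]), array([172.5, 102.5])]
40 [array([227.5,  92.5]), array([215., 105.]), array([185.,  75.]), array([170. ,  87.5])]
60 [array([227.5,  75. ]), array([212.5,  87.5]), array([185. ,  57.5]), array([170.,  70.])]
```

View pics/h.png

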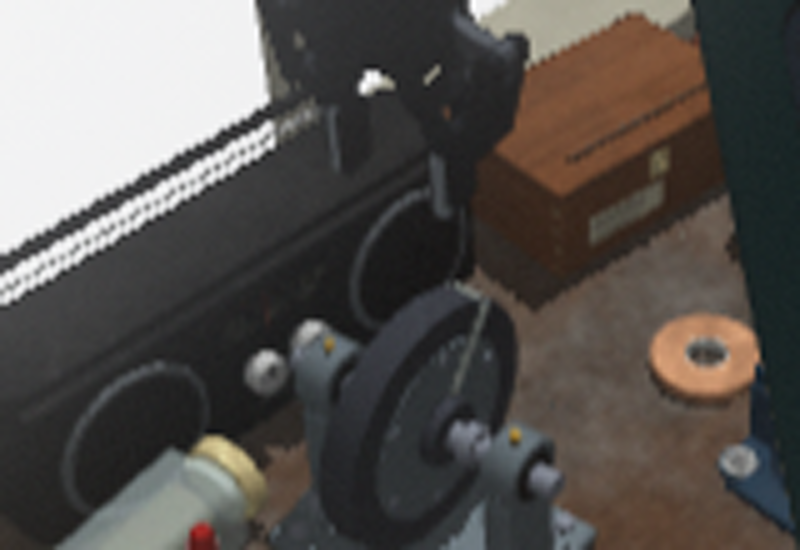

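Both the wrist and the scene view put the real fingertips about 39 mm short of the reported TCP. The tips are at r≈91, outside the rim, which explains the miss. From here I take tip = reported TCP − 39 mm, so I'll open, go 40 mm further in and close.

>>> apply_moves(
  motion=[
    [0,0,0,0,0,0],
    [0,0,0,0,0,0],
    [0,0,0,0,0,0],
    [0,0,0,0,0,0],
    [0,0,0.35,0,0,0],
    [0,0,0.35,0,0,0],
    [0,0,0.27,0,0,0],
    [0,0,0,0,0,0],
  ],
  hand=0.6,
)

```text
time: 5.43
eef_pos: [564.7, 54.3, 112.4]
ee_rot: [0.606, 0.674, -0.283, 0.314]
wrist_force: [-0.4, -0.8, -0.1]
opening: 50.8
```

>>> apply_moves(
  motion=[
    [0,0,0,0,0,0],
    [0,0,0,0,0,0],
    [0,0,0,0,0,0],
    [0,0,0,0,0,0],
    [0,0,0,0,0,0],
  ],
  hand=0,
)

```text
time: 5.85
eef_pos: [565.2, 56.2, 113.9]
ee_rot: [0.606, 0.674, -0.282, 0.314]
wrist_force: [-4.5, 3.5, 6.1]
opening: 21.1
```

```bash
python3 -c "
from h import *
look(('top','wrist'),lo=0,hi=80,save='i')"
```

```text
t 5.85 tcp rel axle (shaft,left,up) [ 0.4 10.2  8.9] open 21.1 F [-4.5  3.5  6.1] M [ 0.26  0.58 -0.73]
 tool y in shaft frame [ 1.    -0.001  0.   ] z [-0.    -0.766 -0.643] tilt deg -49.99 q [ 0.38  0.6  -0.05  1.22 -0.83  1.98]
  top stroke [37.7, 156.6, 70.4]
  wrist stroke [4.9, 111.2, 105.6]
```

Gripped: opening 21.1, low force. Turning +50°, then another +50°.

>>> apply_moves(
  motion=[
    [-0.0294,0,0.0013,0,1,0],
    [-0.0294,0,0.0013,0,1,0],
    [-0.0294,0,0.0013,0,1,0],
    [-0.0294,0,0.0013,0,1,0],
    [-0.0294,0,0.0013,0,1,0],
    [-0.0294,0,0.0013,0,1,0],
    [-0.0294,0,0.0013,0,1,0],
    [-0.0294,0,0.0013,0,1,0],
    [-0.0294,0,0.0013,0,1,0],
    [-0.0294,0,0.0013,0,1,0],
    [0,0,0,0,0,0],
  ],
)

```text
time: 6.87
eef_pos: [566.2, 45.0, 118.2]
ee_rot: [0.669, 0.743, 0.002, -0.003]
wrist_force: [-1.0, 6.1, -0.2]
opening: 20.9
```

```bash
python3 -c "
from h import *
look(('top',),lo=20,hi=140)"
```

```text
t 6.87 tcp rel axle (shaft,left,up) [ 0.2 -1.  13.2] open 20.9 F [-1.   6.1 -0.2] M [1.76 0.25 0.22]
 tool y in shaft frame [ 1.    -0.004 -0.   ] z [-0.     0.007 -1.   ] tilt deg 0.43 q [-0.07  0.37 -0.1   1.1   0.01  1.4 ]
  top stroke [86.9, 100.4, 62.5]
```

>>> apply_moves(
  motion=[
    [-0.0294,0,0.0013,0,1,0],
    [-0.0294,0,0.0013,0,1,0],
    [-0.0294,0,0.0013,0,1,0],
    [-0.0294,0,0.0013,0,1,0],
    [-0.0294,0,0.0013,0,1,0],
    [-0.0294,0,0.0013,0,1,0],
    [-0.0294,0,0.0013,0,1,0],
    [-0.0294,0,0.0013,0,1,0],
    [-0.0294,0,0.0013,0,1,0],
    [-0.0294,0,0.0013,0,1,0],
    [0,0,0,0,0,0],
    [0,0,0,0,0,0],
  ],
)

```text
time: 7.92
eef_pos: [567.2, 35.1, 112.2]
ee_rot: [0.606, 0.673, 0.282, -0.316]
wrist_force: [-1.4, 4.9, -4.6]
opening: 20.7
```

```bash
python3 -c "
from h import *
look(('scene',),lo=80,hi=180,save='j')"
```

```text
t 7.92 tcp rel axle (shaft,left,up) [  0.1 -11.    7.2] open 20.7 F [-1.4  4.9 -4.6] M [-0.8  -0.31 -0.01]
 tool y in shaft frame [ 1.    -0.002 -0.004] z [-0.001  0.767 -0.642] tilt deg 50.09 q [-0.47  0.69  0.07  1.53  0.7   0.78]
  scene stroke [144.6, 60.6, 30.4]
```

>>> apply_moves(
  motion=[
    [0,0,0,0,0,0],
    [0,0,0,0,0,0],
    [0,0,0,0,0,0],
    [0,0,-0.3,0,0,0],
    [0,0,-0.6,0,0,0],
    [0,0,-0.6,0,0,0],
    [0,0,0,0,0,0],
    [0,0,0,0,0,0],
    [0,0,0,0,0,0],
    [0,0,0,0,0,0],
    [0,0,0,0,0,0],
    [0,0,0,0,0,0],
  ],
  hand=0.6,
)

```text
time: 8.97
eef_pos: [572.0, -10.1, 151.7]
ee_rot: [0.606, 0.674, 0.282, -0.315]
wrist_force: [0.1, -0.9, 0.5]
opening: 51.1
```

>>> apply_moves(
  motion=[
    [0,0,0,0,0,0],
    [0,0,0,0,0,0],
    [0,0,0,0,0,0],
    [0,0,0,0,0,0],
    [0,0,0,0,0,0],
    [0,0,0,0,0,0],
    [0,0,0,0,0,0],
    [0,0,0,0,0,0],
    [0,0,0,0,0,0],
    [0,0,0,0,0,0],
    [0,0,0,0,0,0],
    [0,0,0,0,0,0],
  ],
)

```text
time: 9.97
eef_pos: [572.3, -10.7, 151.9]
ee_rot: [0.606, 0.674, 0.282, -0.314]
wrist_force: [-0.2, -0.4, 0.0]
opening: 50.9
```

```bash
python3 -c "
from h import *
look(('scene','top','wrist'),lo=40,hi=160,save='k')
look(('scene','top','wrist'),lo=40,hi=160)
a=cv2.imread('pics/k_scene.png')[150:270,150:270];b=cv2.imread('pics/k_wrist.png')
cv2.imwrite('pics/k_c.png',np.hstack([cv2.resize(a,(384,384),interpolation=cv2.INTER_CUBIC),cv2.resize(b,(416,384))]))"
```

```text
t 9.97 tcp rel axle (shaft,left,up) [  0.2 -57.1  46.9] open 50.9 F [-0.2 -0.4  0. ] M [-0.66 -0.04  0.  ]
 tool y in shaft frame [ 1.    -0.002 -0.   ] z [ 0.001  0.766 -0.643] tilt deg 50.0 q [-0.53  0.7   0.21  1.69  0.67  0.72]
  scene stroke [86.7, 71.9, 31.6]
  top stroke [155.9, 60.5, 56.1]
  wrist stroke [85.0, 122.0, 63.6]
t 10.12 tcp rel axle (shaft,left,up) [  0.3 -57.1  46.9] open 51.2 F [-0.4  1.  -0.6] M [-0.68 -0.07 -0.02]
 tool y in shaft frame [ 1.    -0.002  0.   ] z [ 0.001  0.766 -0.643] tilt deg 50.0 q [-0.53  0.7   0.21  1.69  0.67  0.72]
  scene stroke [86.8, 72.0, 31.4]
  top stroke [155.9, 60.2, 56.1]
  wrist stroke [85.0, 122.8, 64.3]
```

View pics/k_c.png

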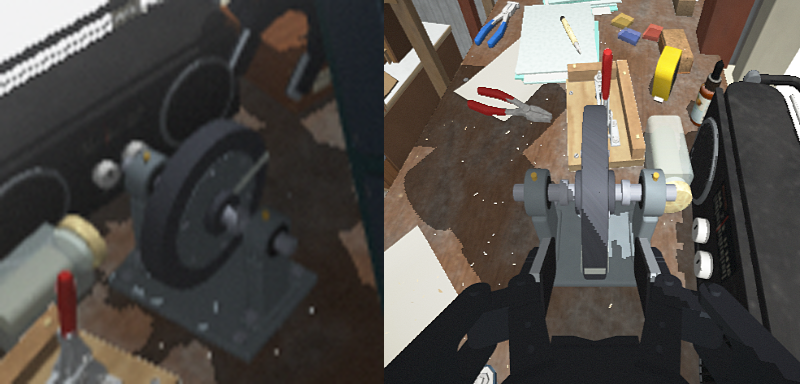

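The wheel came to rest from the other side at s2 = 86.7° (scene) or 85.0° (wrist). Midpoint ≈ 62.7° and δ ≈ 23.5°, which fits the text. I'll confirm s1 by turning it back −100° and releasing.

>>> apply_moves(
  motion=[
    [0,0,0.5,0,0,0],
    [0,0,0.5,0,0,0],
    [0,0,0.5,0,0,0],
    [0,0,0,0,0,0],
  ],
)

```text
time: 10.6
eef_pos: [566.2, 37.4, 112.0]
ee_rot: [0.605, 0.674, 0.282, -0.316]
wrist_force: [-0.3, 1.0, -0.2]
opening: 50.8
```

>>> apply_moves(
  motion=[
    [0,0,0,0,0,0],
    [0,0,0,0,0,0],
    [0,0,0,0,0,0],
    [0,0,0,0,0,0],
    [0,0,0,0,0,0],
  ],
  hand=0,
)

```text
time: 11.02
eef_pos: [567.5, 34.1, 113.9]
ee_rot: [0.606, 0.674, 0.282, -0.314]
wrist_force: [-4.5, -2.5, 5.5]
opening: 21.0
```

>>> apply_moves(
  motion=[
    [0.0294,0,0.0013,0,-1,0],
    [0.0294,0,0.0013,0,-1,0],
    [0.0294,0,0.0013,0,-1,0],
    [0.0294,0,0.0013,0,-1,0],
    [0.0294,0,0.0013,0,-1,0],
    [0.0294,0,0.0013,0,-1,0],
    [0.0294,0,0.0013,0,-1,0],
    [0.0294,0,0.0013,0,-1,0],
    [0.0294,0,0.0013,0,-1,0],
    [0.0294,0,0.0013,0,-1,0],
    [0,0,0,0,0,0],
  ],
)

```text
time: 11.93
eef_pos: [566.3, 45.5, 119.7]
ee_rot: [0.668, 0.744, -0.002, 0.003]
wrist_force: [-7.3, -8.7, 15.8]
opening: 20.6
```

```bash
python3 -c "
from h import *
look(('scene','top'),lo=10,hi=90)"
```

```text
t 11.93 tcp rel axle (shaft,left,up) [ 0.4 -0.6 14.7] open 20.6 F [-7.3 -8.7 15.8] M [-2.21  1.57 -0.01]
 tool y in shaft frame [1.    0.    0.002] z [ 0.002 -0.007 -1.   ] tilt deg -0.41 q [-0.06  0.37 -0.1   1.1  -0.01  1.4 ]
  scene stroke [86.7, 39.3, 33.1]
  top stroke [33.7, 157.8, 58.1]
```

>>> apply_moves(
  motion=[
    [0.0294,0,0.0013,0,-1,0],
    [0.0294,0,0.0013,0,-1,0],
    [0.0294,0,0.0013,0,-1,0],
    [0.0294,0,0.0013,0,-1,0],
    [0.0294,0,0.0013,0,-1,0],
    [0.0294,0,0.0013,0,-1,0],
    [0.0294,0,0.0013,0,-1,0],
    [0.0294,0,0.0013,0,-1,0],
    [0.0294,0,0.0013,0,-1,0],
    [0.0294,0,0.0013,0,-1,0],
    [0,0,0,0,0,0],
    [0,0,0,0,0,0],
  ],
)

```text
time: 13.03
eef_pos: [565.2, 56.8, 114.3]
ee_rot: [0.605, 0.675, -0.283, 0.314]
wrist_force: [-16.1, 24.1, 29.7]
opening: 20.8
```

```bash
python3 -c "
from h import *
look(('top','scene'),lo=-40,hi=40)"
```

```text
t 13.03 tcp rel axle (shaft,left,up) [ 0.5 10.8  9.3] open 20.8 F [-16.1  24.1  29.7] M [-0.99  1.64 -2.28]
 tool y in shaft frame [ 1.     0.001 -0.002] z [-0.001 -0.766 -0.643] tilt deg -49.99 q [ 0.38  0.6  -0.05  1.22 -0.83  1.97]
  top stroke [-17.0, 150.0, 68.6]
  scene stroke [12.2, 18.4, 17.7]
```

>>> apply_moves(
  motion=[
    [0,0,0,0,0,0],
    [0,0,0,0,0,0],
    [0,0,0,0,0,0],
    [0,0,-0.3,0,0,0],
    [0,0,-0.6,0,0,0],
    [0,0,-0.6,0,0,0],
    [0,0,0,0,0,0],
    [0,0,0,0,0,0],
    [0,0,0,0,0,0],
    [0,0,0,0,0,0],
    [0,0,0,0,0,0],
    [0,0,0,0,0,0],
  ],
  hand=0.6,
)

```text
time: 14.13
eef_pos: [560.2, 100.6, 151.5]
ee_rot: [0.606, 0.674, -0.283, 0.314]
wrist_force: [-0.5, 0.1, -0.3]
opening: 50.8
```

>>> apply_moves(
  motion=[
    [0,0,0,0,0,0],
    [0,0,0,0,0,0],
    [0,0,0,0,0,0],
    [0,0,0,0,0,0],
    [0,0,0,0,0,0],
    [0,0,0,0,0,0],
    [0,0,0,0,0,0],
    [0,0,0,0,0,0],
    [0,0,0,0,0,0],
    [0,0,0,0,0,0],
    [0,0,0,0,0,0],
    [0,0,0,0,0,0],
  ],
)

```text
time: 15.13
eef_pos: [560.3, 101.3, 151.9]
ee_rot: [0.606, 0.674, -0.282, 0.314]
wrist_force: [-0.6, 0.6, 0.0]
opening: 51.6
```

```bash
python3 -c "
from h import *
look(('top','scene','wrist'),lo=-30,hi=80)
look(('top','scene','wrist'),lo=-30,hi=80)"
```

```text
t 15.13 tcp rel axle (shaft,left,up) [ 0.4 55.5 46.9] open 51.6 F [-0.6  0.6  0. ] M [ 0.67  0.08 -0.03]
 tool y in shaft frame [ 1.    -0.002  0.   ] z [-0.001 -0.766 -0.643] tilt deg -50.0 q [ 0.45  0.62  0.08  1.41 -0.81  2.07]
  top stroke [37.6, 156.3, 66.7]
  scene stroke [37.8, 32.7, 18.6]
  wrist stroke [35.5, 117.1, 113.5]
t 15.28 tcp rel axle (shaft,left,up) [ 0.4 55.5 46.9] open 51.0 F [ 0.5 -0.8 -0.5] M [0.63 0.09 0.01]
 tool y in shaft frame [ 1.    -0.002 -0.   ] z [-0.001 -0.766 -0.643] tilt deg -50.0 q [ 0.45  0.62  0.08  1.41 -0.81  2.07]
  top stroke [37.7, 156.8, 66.8]
  scene stroke [38.0, 33.2, 18.8]
  wrist stroke [25.9, 117.1, 113.4]
```

s1 repeats at 37.7° (top). The half-gap is 22.5–23.7° in every camera, so heavy side down means +23° from here. I'll grip at −50° and turn +23°.

>>> apply_moves(
  motion=[
    [0,0,0.5,0,0,0],
    [0,0,0.5,0,0,0],
    [0,0,0.5,0,0,0],
    [0,0,0,0,0,0],
  ],
)

```text
time: 15.77
eef_pos: [564.3, 53.4, 111.7]
ee_rot: [0.606, 0.674, -0.284, 0.314]
wrist_force: [0.5, -0.5, 0.7]
opening: 51.2
```

>>> apply_moves(
  motion=[
    [0,0,0,0,0,0],
    [0,0,0,0,0,0],
    [0,0,0,0,0,0],
    [0,0,0,0,0,0],
    [0,0,0,0,0,0],
  ],
  hand=0,
)

```text
time: 16.18
eef_pos: [565.2, 56.4, 114.1]
ee_rot: [0.605, 0.674, -0.282, 0.315]
wrist_force: [-5.2, 2.6, 5.0]
opening: 21.1
```

>>> apply_moves(
  motion=[
    [-0.018,0,0.0005,0,0.6,0],
    [-0.0294,0,0.0013,0,1,0],
    [-0.0294,0,0.0013,0,1,0],
    [-0.0294,0,0.0013,0,1,0],
    [-0.018,0,0.0005,0,0.6,0],
    [-0.012,0,0.0002,0,0.4,0],
    [0,0,0,0,0,0],
    [0,0,0,0,0,0],
    [0,0,0,0,0,0],
  ],
)

```text
time: 16.93
eef_pos: [565.6, 52.3, 117.2]
ee_rot: [0.65, 0.723, -0.156, 0.174]
wrist_force: [-5.0, 4.7, 4.7]
opening: 20.9
```

```bash
python3 -c "
from h import *
look(('top','scene','wrist'),lo=30,hi=110,save='m')
a=cv2.imread('pics/m_scene.png')[130:290,110:310];b=cv2.imread('pics/m_top.png')[95:215,150:300]
cv2.imwrite('pics/m_c.png',np.hstack([cv2.resize(i,(400,320),interpolation=cv2.INTER_CUBIC) for i in (a,b)]))"
```

```text
t 16.93 tcp rel axle (shaft,left,up) [ 0.4  6.3 12.2] open 20.9 F [-5.   4.7  4.7] M [ 1.09  0.85 -0.36]
 tool y in shaft frame [ 1.    -0.001  0.   ] z [-0.    -0.454 -0.891] tilt deg -27.0 q [ 0.2   0.43 -0.11  1.08 -0.47  1.68]
  top stroke [59.9, 131.5, 65.3]
  scene stroke [62.6, 82.4, 38.5]
  wrist stroke [59.6, 119.1, 114.5]
```

View pics/m_c.png

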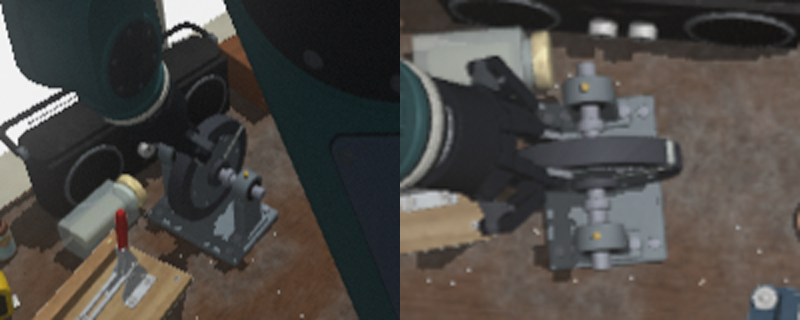

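The stroke reads 62.6° (scene, target 63.0) and 59.9° (top, target ~60.8), with the gripper clear of the clamp and jar. I'll add a half-degree trim, let it settle, and compare the bystanders before and after.

>>> apply_moves(
  motion=[
    [-0.003,0,0,0,0.1,0],
    [0,0,0,0,0,0],
    [0,0,0,0,0,0],
    [0,0,0,0,0,0],
    [0,0,0,0,0,0],
    [0,0,0,0,0,0],
    [0,0,0,0,0,0],
    [0,0,0,0,0,0],
  ],
)

```text
time: 17.75
eef_pos: [565.6, 52.3, 117.3]
ee_rot: [0.65, 0.724, -0.153, 0.171]
wrist_force: [-4.6, 4.2, 4.4]
opening: 20.9
```

```bash
python3 -c "
from h import *
look(('top','scene'),lo=30,hi=110,save='n')
look(('top','scene'),lo=30,hi=110)
a=cv2.imread('pics/top0.png').astype(int);b=cv2.imread('pics/n_top.png').astype(int)
for n,(u,v,w,h) in dict(pliers=(115,200,40,78),foil=(296,160,36,36),spool=(354,148,30,28)).items():
  d=cv2.phaseCorrelate(a[v:v+h,u:u+w].mean(2).astype(np.float32),b[v:v+h,u:u+w].mean(2).astype(np.float32));print(n,np.round(d[0],2),round(d[1],2))
"
```

```text
t 17.75 tcp rel axle (shaft,left,up) [ 0.4  6.3 12.3] open 20.9 F [-4.6  4.2  4.4] M [ 0.81  0.88 -0.37]
 tool y in shaft frame [ 1. -0.  0.] z [-0.    -0.447 -0.895] tilt deg -26.54 q [ 0.2   0.43 -0.11  1.08 -0.46  1.67]
  top stroke [60.3, 131.1, 65.1]
  scene stroke [63.2, 78.2, 39.0]
t 17.85 tcp rel axle (shaft,left,up) [ 0.3  6.3 12.2] open 20.8 F [-5.4  3.2  5.1] M [ 0.83  0.81 -0.36]
 tool y in shaft frame [ 1. -0. -0.] z [-0.    -0.447 -0.895] tilt deg -26.54 q [ 0.2   0.43 -0.11  1.08 -0.46  1.67]
  top stroke [60.3, 131.0, 65.0]
  scene stroke [63.3, 78.9, 38.9]
pliers [ 0.11 -0.07] 0.47
foil [-0.01  0.01] 0.99
spool [-0.02 -0.03] 1.01
```

```bash
python3 -c "
from station import ctrl
print(ctrl.hand_in())"
```

```text
the job is handed in; nothing more can be done
None
```

I found the heavy side, turned it straight down and handed the job in at about 17.9 s, still gripping the wheel. I put the angle within about 1° of straight down.

**Finding the heavy side:** I turned the wheel 100° each way by hand and let it roll each time. From one side it stopped with the stroke at 37.7° in the top camera, both at the start and after the second release. From the other side it stopped at 85–87°. Midway between the stops is heavy side down, about 63° in the scene camera and 61° in the top camera. The half-gap of about 23° fits the 20 to 32° given.

**Final hold:** I gripped the rim, turned it +23.5° from the first stop and held. The last readings were 63.3° (scene) and 60.3° (top), unchanged between two looks. The opening was 20.8 mm and the wrist force about 8 N.

**Checks that failed or disagreed:**
- **First grip:** it closed on air. The wrist and scene views both showed the real fingertips about 39 mm short of the reported TCP. I corrected for that, and every later grip held.
- **Cameras:** they differ by 2–3° in absolute stroke angle. I compared each camera only with its own readings, and each then agreed within 1°.
- **Bystanders:** the foil roll and spool match the first top picture. The pliers also show no shift (0.1 pixel), but that match was weaker, probably because of the arm's shadow.

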